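# Put the hammer away and shut the tool case

## Robot

A 6-joint arm with a two-finger parallel gripper is mounted at the origin on the work surface. World frame = base frame: x ahead of the robot, y to its left, z up, the work surface at z = 0. Lengths are in m, angles in degrees, forces in N, time in s.
With the tool pointing down it reaches from about 0.4 to 0.825 m from the base axis. Payload 7 kg.
Tool frame: the origin (TCP) lies at the very end of the fingers, on their centre line; the grasp point (between the pads) lies 19 mm behind it (ctrl.tcp_to_grasp is the distance from the TCP to the grasp point, in m); z points along the fingers, y is the direction in which the jaws open and shut (so a half turn about z gives the same grasp; the last joint's range is limited). The gripper opens to 88 mm and grips with 3 to 60 N. Pads are 19 mm wide; open, the fingers measure 130 mm over their backs; the gripper's body (78 mm by 193 mm) begins 47 mm behind the grasp point.
Start: joints at [-53.738, 20.546, 0.682, 0, -70.136, -16.507], TCP at [0.228, -0.635, 0.227] pointing down, gripper open.
Joint ranges: [-176.03, 176.03], [-82.01, 121.73], [-58.28, 71.71], [-173.87, 95.51], [-174.79, -0.11], [-173.66, 173.66]. Speed limits (degrees/s): [136.94, 136.94, 172.46, 180, 180, 180].

## Interface

Orientations are given as [roll, pitch, yaw] about the fixed x, y, z axes, in that order (R = Rz(yaw) Ry(pitch) Rx(roll)).
In Python, from plant import ctrl gives the robot as it stands.
- The arm moves only by the tool jog_arm, never from a script. Its argument "commands" is a list of rows, each an object of numbers: "x", "y", "z": the shift along the tool's x, y, z in cm; "roll": the turn about the tool's z in rad. In form: [{"x": .., "y": .., "z": .., "roll": ..}, ...]. A call has 1 to 12 rows; each row shifts and turns the commanded pose from where the row before left it, along the tool's axes as they then stand; what a row does not reach is not made up. A row lasts 1/10 s, in which the tool goes at most 50 mm and 8.59 degrees, less where a joint would pass 70% of its speed; a pose out of reach is approached as far as the arm can. A call is refused whole if a number of a shift passes 5 or a number of a turn 0.15, either way. A call with a gripper value outside its range is refused whole. "gripper" is the finger opening in cm, from 0 to 8.76, set as the call begins (left out, the last holds). The fingers move at their own pace and stop on an object; the grip force is fixed at half the most. Time passes only in rows, so rows that do not move let the fingers close. It gives the time, the measured TCP pose, the force and the opening at its end, in the units of the state.
- ctrl.get_obs(): the state, without advancing time (a new reading comes with each control period).
- ctrl.snapshot(name): name is "scene" or "top" or "wrist"; returns a dict with "image" (480x640x3 uint8, red, green, blue), "mtx" (3x3 intrinsics, pixels), "position" and "orientation" of the camera in the world; the wrist camera has in their place "hand_eye" (4x4, takes a point from camera to tool coordinates, whose origin is the TCP and whose axes are the flange's). Camera axes: x right, y up, looking along -z (the intrinsics and any distortion apply to the point x, -y, -z); pixel columns grow to the right and rows downward; lengths in m; the calibration is good to about 2 mm. A picture is of the moment at which its call begins: read the wrist's pose just before it. There is no depth.
- ctrl.close_job(): hands the job in, once; it reports no verdict.
Trained networks look in the newest picture that a camera, given by its name, has taken for a name from the list of things; names that differ only in an ending like _2 or _b are one class to them, and where a whole thing is asked for, a point or a joint stands for the part that bears it (a point fixed in the world has none). Each returns a list of dicts, best first, with "confidence" (0 to 1); they miss things now and then, are a little off and sometimes report something else, mostly with a low value. They report only what shows in the picture. A call takes as long as a camera call. They do not tell look-alikes from the thing itself.
- ctrl.search_frame(camera, query): "position" ([column, row] as shares, 0 to 1, of the picture: columns of its width, rows of its height, amid what is visible of it).
- ctrl.regions_of(camera, query): "mask" (480x640 bool, what is visible of it) and "position" ([column, row] as shares, 0 to 1, of the picture: columns of its width, rows of its height, amid what is visible of it).
The state is a dict: "clock": time; "joint_pos": joint angles; "qvel": joint speeds; "tau": joint torques, N m; "tool_pos": TCP position; "orientation": TCP orientation; "force": force on the tool from outside, world axes, zero at the start; "moment": the same for the moment, N m; "opening": finger opening in m.
Only numpy, scipy, OpenCV 4.12 (cv2) and the standard library are available. Lean on these libraries where they do the work, as an engineer would, in place of code of your own. Each camera call takes 0.05 s, during which the arm holds its last target.

## Task

Put the ball-pein hammer away: lay it flat in the empty wide bay of the open red tool case, then lower the lid by its grab bar until it is fully shut, gently all the way - the lid falls by itself, so do not let it drop or slam. Leave the screwdriver and the steel dolly block on the bench, and the file in the case, where they are.

Things in the scene. Friction and masses are not known exactly. Their poses are not given: they have to be found in the camera images.
- hammer: Ball-pein hammer, 184 mm long, 26 mm high, 0.3 kg, lying flat left or right of the case: pale wooden handle 20 mm wide, steel head 62 mm long across it, one flat face (26 mm diameter, -y), one ball end (+y). Origin on the underside below the balance point; +x runs along the handle to the head, z up. It spans x = -130 (end of handle) to +55 mm; head centre at +42 mm.
- hammer_grip (a point): Balance point of the hammer, in the middle of the handle's section, 13 mm above its underside, 42 mm from the head's centre: a good place to grip across the handle (20 mm).
- hammer_head (a point): Centre of the hammer's head, 13 mm above the underside.
- hammer_tail (a point): End of the hammer's handle, 13 mm above the underside.
- case: Red steel tool case, fixed, 150 (x) by 240 (y) by 60 mm high, walls and floor 4 mm. Origin at the centre of its underside; the lid's hinge runs along y on the +x rim. A 30 mm high divider at x = 24 to 28 mm parts it into an empty wide bay (x = -71 to +24, y = -116 to +116 mm) and a narrow bay (x = 28 to 71 mm) that holds a file.
- case_bay (a point): Centre of the wide bay's floor, 4 mm above the bench. The bay is 95 mm (x of the case) by 232 mm (y of the case), 56 mm deep; the hammer lies along the case's y, head towards either end.
- lid (a joint): Angle of the lid: 0 = shut, flat on the rim, 1.85 = farthest open (leaning back a little past upright). Starts between 1.45 and 1.85. The lid weighs about 0.4 kg; hinge friction holds it near upright, but below about 1.1 rad it falls shut by itself unless held.
- lid_hinge (a point): Middle of the hinge line, on the +x rim of the case 60.5 mm above the bench. The lid is a 150 by 240 mm plate 8 mm thick; it turns about the case's y axis.
- lid_handle (a point): Centre of the lid's grab bar: steel rod, 10 mm diameter, 90 mm clear length, along the case's y, held by two end brackets 44 mm beyond the lid's free edge in the lid's plane (free gap 39 mm: room for a finger, not for a wide-open gripper). 194 mm from the hinge line, 4 mm off its plane on the outside. Lid shut: beyond the case's -x wall, 64.5 mm above the bench.
- screwdriver: Screwdriver with a blue handle, 185 mm long, lying on the bench on the other side of the case from the hammer; to be left alone. Origin under its middle.
- file: File with an orange handle, 185 mm long, lying in the narrow bay of the case, 18 mm high; to be left alone. Origin under its middle.
- dolly: Steel dolly block, 90 by 55 by 40 mm, near the robot; to be left alone. Origin at the centre of its underside.
There are look-alikes about, which are no part of the job. Of the things shaped like the hammer, the wooden one is meant.

How it is judged:
By the outcome, as a careful person would: the job done as asked, in the order asked, and still so for the second after the job is handed in, with the robot touching nothing.
It also fails if it takes over 64 s, if anything falls off the work surface, if the arm or the gripper's body presses on something with over 40 N, if the wrist force passes 120 N, or if a joint passes its speed limit or range.

## Working session

There is one attempt and no reset: what is moved stays moved. The work goes in short steps, Python scripts to look and compute and a tool call to move; the robot and the scene stay as the last step left them, time stands still between calls to the robot, and variables do not carry over. Pictures are saved under pics/ and viewed, and the job is handed in when it is done.

Besides the shell and the picture viewer there is one more tool, called as name([rows], argument=value, ...), one row to a line, values as JSON. jog_arm: Moves the arm, as the interface text tells. Its arguments: {"type":"object","properties":{"commands":{"type":"array"},"gripper":{"type":"number"}},"required":["commands"]}

```bash
ls; mkdir -p pics
python3 - <<'E'
from plant import ctrl
import cv2
print(ctrl.get_obs())
for n in ["scene","top"]:
    s=ctrl.snapshot(n); cv2.imwrite(f"pics/{n}0.png",s["image"][:,:,::-1]); print(n,s["mtx"],s["position"],s["orientation"],[k for k in s])
    for q in ["hammer","case","lid_handle","screwdriver","dolly","file","lid"]:
        print(q,[(round(r["confidence"],2),[round(r["position"][0]*640),round(r["position"][1]*480)]) for r in ctrl.search_frame(n,q)])
E
```

```text
pics
{'clock': 0.0, 'joint_pos': array([-5.37377060e+01,  2.05896280e+01,  6.33560645e-01, -2.19603797e-02,
       -7.01335655e+01, -1.65063046e+01]), 'qvel': array([-0.01032068,  0.02724528, -0.02164622, -0.00797238,  0.01815024,
        0.0342038 ]), 'tau': array([-5.69922977e-04, -5.82708621e+01,  2.93047339e+01,  6.99706480e+00,
        6.75002040e-03, -1.70778249e-04]), 'tool_pos': array([ 0.22797737, -0.63482147,  0.22563566]), 'orientation': array([ 1.79908195e+02, -5.67587653e-03, -1.60251485e+02]), 'force': array([-0.44294247,  0.64607437, -0.06721341]), 'moment': array([-0.05020096, -0.04606354,  0.02517137]), 'opening': 0.08775061516948782}
scene [[511.06996323   0.         323.28021736]
 [  0.         511.06996323 237.5262938 ]
 [  0.           0.           1.        ]] [ 1.03641662 -0.5213595   1.03507913] [42.19832162 -0.14353677 43.2983081 ] ['image', 'mtx', 'position', 'orientation']
hammer [(0.94, [383, 263]), (0.86, [314, 173]), (0.74, [383, 208]), (0.6, [477, 209]), (0.31, [321, 292])]
case [(0.61, [320, 294])]
lid_handle [(0.93, [335, 261])]
screwdriver [(0.78, [179, 371]), (0.55, [321, 217])]
dolly [(0.73, [319, 219]), (0.35, [318, 291])]
file [(0.92, [328, 303])]
lid [(0.68, [335, 259])]
top [[548.10430002   0.         314.97719291]
 [  0.         548.10430002 247.825377  ]
 [  0.           0.           1.        ]] [0.30060248 0.10682306 1.67387761] [  4.53162403  -0.56225093 -90.20722318] ['image', 'mtx', 'position', 'orientation']
hammer [(0.96, [229, 246]), (0.94, [234, 325]), (0.93, [168, 173]), (0.64, [278, 205])]
case [(0.56, [360, 208])]
lid_handle [(0.86, [335, 206])]
screwdriver [(0.62, [461, 244])]
dolly [(0.93, [279, 270])]
file [(0.25, [229, 242])]
lid [(0.82, [338, 205])]
```

View pics/scene0.png

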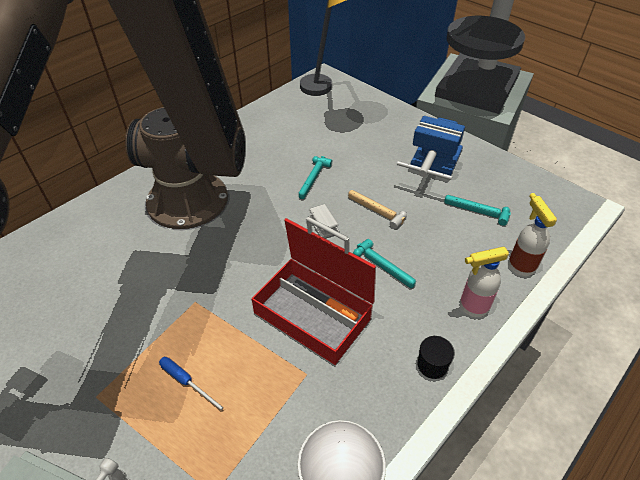

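View pics/top0.png

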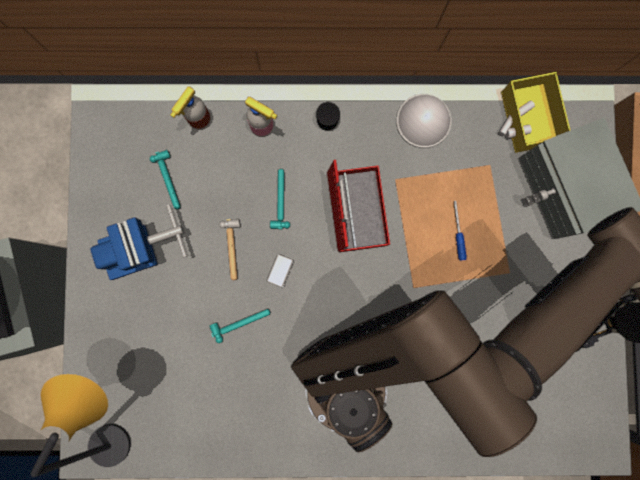

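The top view shows four hammer shapes: wooden at (231,248), and teal at (280,200), (166,180) and (240,325). In the scene view the wooden one is at (378,208). The case is at (360,208) with the lid hinged on its left (+y) side. I choose the wooden one and will measure it and crop in close.

```bash
cat > h.py <<'E'
import numpy as np, cv2
from scipy.spatial.transform import Rotation as R
def cam(s,obs=None):
    if "position" in s: return s["mtx"],R.from_euler("xyz",s["orientation"],degrees=True).as_matrix(),np.array(s["position"])
    T=np.eye(4);T[:3,:3]=R.from_euler("xyz",obs["orientation"],degrees=True).as_matrix();T[:3,3]=obs["tool_pos"]
    C=T@np.array(s["hand_eye"]); return s["mtx"],C[:3,:3],C[:3,3]
def ray(c,p):
    K,r,o=c; d=np.linalg.inv(K)@np.array([p[0],p[1],1.]); d=r@np.array([d[0],-d[1],-d[2]]); return o,d/np.linalg.norm(d)
def onz(c,p,z):
    o,d=ray(c,p); return o+d*(z-o[2])/d[2]
def tri(c1,p1,c2,p2):
    o1,d1=ray(c1,p1);o2,d2=ray(c2,p2)
    t=np.linalg.lstsq(np.c_[d1,-d2],o2-o1,rcond=None)[0]; a=o1+t[0]*d1;b=o2+t[1]*d2
    return (a+b)/2,np.linalg.norm(a-b)
def proj(c,P):
    K,r,o=c; q=r.T@(np.array(P)-o); q=np.array([q[0],-q[1],-q[2]]); u=K@q; return u[:2]/u[2]
E
python3 - <<'E'
from plant import ctrl
from h import *
np.set_printoptions(precision=4,suppress=True)
C={}
for n in ["scene","top"]:
    s=ctrl.snapshot(n); im=np.ascontiguousarray(s["image"][:,:,::-1]);C[n]=cam(s); np.savez(f"{n}.npz",im=im,K=C[n][0],r=C[n][1],o=C[n][2])
    for q in ["hammer","lid_handle","hammer_head","hammer_tail","hammer_grip","case","dolly"]:
        for r in ctrl.regions_of(n,q):
            m=r["mask"]; ys,xs=np.where(m)
            p=np.c_[xs,ys]; c=p.mean(0)
            w,v=np.linalg.eigh(np.cov(p.T)); a=v[:,1]; t=(p-c)@a
            print(n,q,round(r["confidence"],2),c,onz(C[n],c,.013)," ends",c+a*t.min(),c+a*t.max(),len(xs))
im=np.load("top.npz")["im"]; a=cv2.resize(im[150:300,200:400],None,fx=4,fy=4,interpolation=cv2.INTER_CUBIC); cv2.imwrite("pics/topc.png",a)
im=np.load("scene.npz")["im"]; a=cv2.resize(im[170:370,240:440],None,fx=3,fy=3,interpolation=cv2.INTER_CUBIC); cv2.imwrite("pics/scenec.png",a)
E
```

```text
scene hammer 0.91 [313.7599 174.4426] [0.2042 0.3233 0.013 ]  ends [325.3613 156.0708] [298.9171 197.9476] 479
scene hammer 0.72 [480.8288 208.4561] [0.6521 0.5448 0.013 ]  ends [509.4382 216.9029] [445.0332 197.8876] 695
scene hammer 0.67 [378.8024 208.5015] [0.441  0.3447 0.013 ]  ends [403.6449 221.7948] [348.3535 192.2082] 678
scene hammer 0.67 [383.1963 262.7178] [0.5755 0.1974 0.013 ]  ends [414.2773 285.0077] [357.5063 244.2941] 815
scene lid_handle 0.83 [331.4389 259.    ] [0.4698 0.1146 0.013 ]  ends [379.2848 293.2101] [282.2578 223.8353] 3682
scene hammer_head 0.72 [314.1445 173.5972] [0.2024 0.3269 0.013 ]  ends [325.233  155.9967] [299.404  196.9945] 422
scene hammer_head 0.7 [379.5433 208.9795] [0.4438 0.3447 0.013 ]  ends [403.4844 222.1173] [348.5609 191.9779] 635
scene hammer_head 0.66 [330.9662 258.8724] [0.4687 0.114  0.013 ]  ends [378.4991 293.4379] [283.0635 224.0381] 3606
scene hammer_head 0.64 [384.6462 263.1834] [0.5792 0.1987 0.013 ]  ends [414.3121 284.938 ] [357.9967 243.6409] 845
scene hammer_head 0.59 [479.9652 208.3389] [0.65   0.5436 0.013 ]  ends [508
[... 2610 characters left out ...]
05] [211.0022 334.0054] 493
top hammer_grip 0.86 [279.5416 203.1278] [0.5696 0.1979 0.013 ]  ends [280.4122 167.9854] [278.9212 228.1715] 493
top hammer_grip 0.66 [234.4218 324.6911] [0.2014 0.3327 0.013 ]  ends [268.9252 310.814 ] [211.3847 333.9565] 505
top hammer_grip 0.63 [230.337  244.1418] [0.4441 0.3471 0.013 ]  ends [228.5214 218.8192] [232.8422 279.083 ] 543
top hammer_grip 0.57 [165.765  175.6859] [0.6552 0.5464 0.013 ]  ends [157.7901 152.0709] [176.4074 207.2001] 468
top case 0.75 [357.0083 207.4872] [ 0.5556 -0.039   0.013 ]  ends [347.344  156.2922] [364.9227 249.4125] 4444
top dolly 0.69 [279.5124 270.4965] [0.3636 0.1977 0.013 ]  ends [286.4479 256.705 ] [272.17  285.097] 564
```

View pics/topc.png

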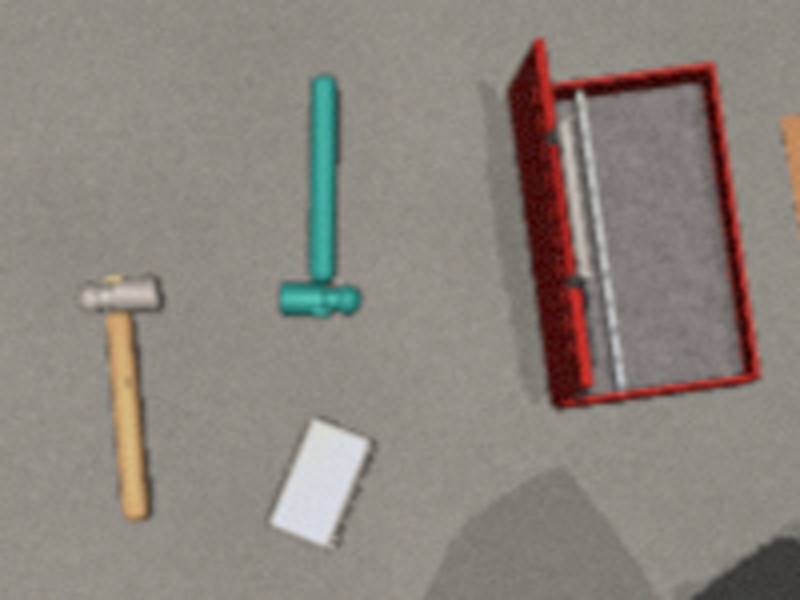

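View pics/scenec.png

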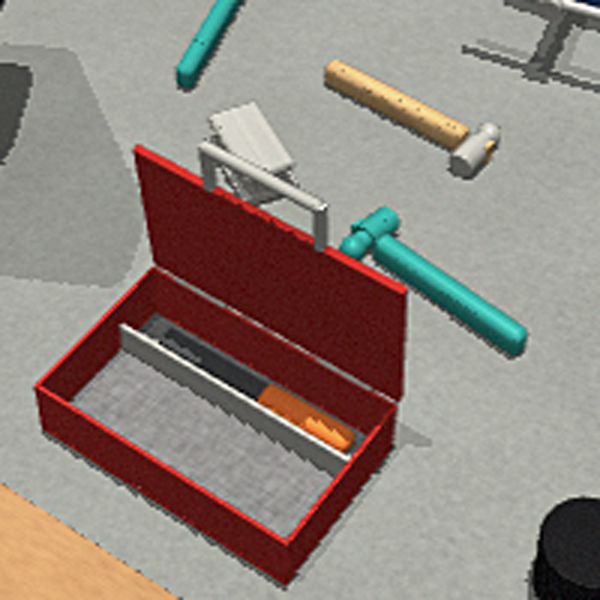

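```bash
cat > fit.py <<'E'
from h import *
from scipy.optimize import least_squares
np.set_printoptions(precision=4,suppress=True)
C={n:(lambda d:(d["K"],d["r"],d["o"]))(np.load(n+".npz")) for n in ["scene","top"]}
t=lambda x,y:(x/4+200-.4,y/4+150-.4)
s=lambda x,y:(x/3+240-.33,y/3+170-.33)
def lidp(th,u,v,w): # u from hinge along lid, v y, w outward normal
    return [.075-u*np.cos(th)+w*np.sin(th), v, .0605+u*np.sin(th)+w*np.cos(th)]
def pts(p):
    th=p[3]
    return [("top",t(714,66),[-.075,-.12,.06]),("top",t(759,378),[-.075,.12,.06]),("top",t(557,406),[.075,.12,.06]),
     ("scene",s(37,387),[-.075,.12,.06]),("scene",s(287,543),[-.075,-.12,.06]),
     ("scene",s(36,424),[-.075,.12,0]),("scene",s(287,586),[-.075,-.12,0]),
     ("scene",s(135,147),lidp(th,.15,.12,.004)),("scene",s(406,289),lidp(th,.15,-.12,.004)),
     ("scene",s(263,179),lidp(th,.194,0,.004)),
     ("top",t(542,39),lidp(th,.15,-.12,.0)),("top",t(590,386),lidp(th,.15,.12,.0))]
def W(p,q):
    c,n=np.cos(p[2]),np.sin(p[2]); return np.array([p[0]+c*q[0]-n*q[1],p[1]+n*q[0]+c*q[1],q[2]])
def f(p,flip=1): return np.concatenate([proj(C[n],W(p,q))-np.array(px) for n,px,q in pts(p)])
best=None
for yaw in (1.4,1.6,1.75):
    r=least_squares(f,[.55,-.03,yaw,1.6],loss="soft_l1")
    if best is None or r.cost<best.cost: best=r
if __name__=="__main__":
    r=best;print(r.cost,r.x,np.degrees(r.x[2:])); print(f(r.x).reshape(-1,2).round(1))
    p=r.x
    print("bay",W(p,[-.0235,0,.004]),"bar",W(p,lidp(p[3],.194,0,.004)))
    for nm,tp,sp in [("head",t(122,296),s(475,152)),("tail",t(137,519),s(329,68))]:
        a=onz(C["top"],tp,.02);b=onz(C["scene"],sp,.016);print(nm,a,b)
E
python3 fit.py
```

```text
4.508962827817141 [ 0.5476 -0.0389  1.7023  1.4679] [97.5334 84.105 ]
[[-0.6 -1. ]
 [-0.2  0.1]
 [ 0.1 -0.1]
 [-1.2 -1.3]
 [ 0.1  0.5]
 [ 1.7  0.9]
 [-0.4 -0.2]
 [-0.  -0.9]
 [ 0.1  0.3]
 [-0.4 -1. ]
 [ 0.2 -0.5]
 [ 0.5  0.1]]
bay [ 0.5507 -0.0622  0.004 ] bar [0.5398 0.0196 0.2539]
head [0.5061 0.3473 0.02  ] [0.5111 0.3425 0.016 ]
tail [0.3372 0.3346 0.02  ] [0.3376 0.3352 0.016 ]
```

The fit puts the case at (0.548,-0.039), yaw 97.5°, with the lid at 1.47 rad, leaning slightly inward. The wooden hammer's grip point is about (0.466,0.344), yaw about 4°, head toward +x. The crop confirms a pale wooden handle and steel head, and the look-alikes are all teal.

The lid leans over the bay and the gripper body is wide, so I'll ease the lid back past upright first by its bar. That starts with turning the tool to match the case axes.

jog_arm([
  {"roll": 0.107},
  {"roll": 0.107},
  {"x": -2.8,"y": 4.0},
  {"x": -2.8,"y": 4.0},
  {"x": -2.8,"y": 4.0},
  {"x": -2.8,"y": 4.0},
  {"x": -2.8,"y": 4.0},
  {"x": -2.8,"y": 4.0},
  {"x": -2.8,"y": 4.0},
  {"x": -2.8,"y": 4.0},
  {"x": -2.8,"y": 4.0},
  {"z": -1.4},
], gripper=0)

```text
validation failed for argument at $.co...
```

jog_arm([
  {"x": 0,"y": 0,"z": 0,"roll": 0.107},
  {"x": 0,"y": 0,"z": 0,"roll": 0.107},
  {"x": -2.8,"y": 4.0,"z": 0,"roll": 0},
  {"x": -2.8,"y": 4.0,"z": 0,"roll": 0},
  {"x": -2.8,"y": 4.0,"z": 0,"roll": 0},
  {"x": -2.8,"y": 4.0,"z": 0,"roll": 0},
  {"x": -2.8,"y": 4.0,"z": 0,"roll": 0},
  {"x": -2.8,"y": 4.0,"z": 0,"roll": 0},
  {"x": -2.8,"y": 4.0,"z": 0,"roll": 0},
  {"x": -2.8,"y": 4.0,"z": 0,"roll": 0},
  {"x": -2.8,"y": 4.0,"z": 0,"roll": 0},
  {"x": 0,"y": 0,"z": -1.4,"roll": 0},
], gripper=0)

```text
clock: 2.8
tool_pos: [0.4324, -0.241, 0.2397]
orientation: [179.9, -0.1, -172.2]
force: [-0.4, -1.4, 0.1]
opening: 0.0017
```

jog_arm([
  {"x": -2.8,"y": 3.9,"z": 0,"roll": 0},
  {"x": -2.8,"y": 3.9,"z": 0,"roll": 0},
  {"x": -2.8,"y": 3.9,"z": 0,"roll": 0},
  {"x": -2.8,"y": 3.9,"z": 0,"roll": 0},
  {"x": -2.8,"y": 3.0,"z": 0,"roll": 0},
  {"x": 0,"y": 0,"z": 0,"roll": 0.005},
])

```text
clock: 3.4
tool_pos: [0.5479, -0.0393, 0.2402]
orientation: [180.0, 0.0, -172.6]
force: [-0.2, 0.3, -0.4]
opening: 0.0004
```

```bash
cat > cf.py <<'E'
from plant import ctrl
from h import *
CP=np.array([.5476,-.0389]);CY=np.radians(97.53)
def cf():
    o=ctrl.get_obs(); d=o["tool_pos"][:2]-CP; c,s=np.cos(CY),np.sin(CY)
    print("clk",round(o["clock"],2),"case xy mm",(1000*np.array([c*d[0]+s*d[1],-s*d[0]+c*d[1]])).round(1),"z",(1000*o["tool_pos"][2]).round(1),"ori",o["orientation"].round(2),"F",o["force"].round(1),"open",round(o["opening"]*1000,1)); return o
E
python3 - <<'E'
from cf import *
o=cf()
for n in ["scene","wrist"]:
    s=ctrl.snapshot(n); im=np.ascontiguousarray(s["image"][:,:,::-1]); cv2.imwrite(f"pics/{n}1.png",im)
    if n=="wrist":print(s["hand_eye"],s["mtx"])
E
```

```text
clk 3.4 case xy mm [-0.4 -0.3] z 240.2 ori [ 1.8000e+02  3.0000e-02 -1.7259e+02] F [-0.2  0.3 -0.4] open 0.4
[[-1.92023064e-03  9.57414693e-01  2.88709920e-01  7.83345988e-02]
 [ 9.99997879e-01  2.05367778e-03 -1.59311189e-04  4.68615688e-04]
 [-7.45444023e-04  2.88709002e-01 -9.57416605e-01 -1.59420661e-01]
 [ 0.00000000e+00  0.00000000e+00  0.00000000e+00  1.00000000e+00]] [[333.46850758   0.         320.24061553]
 [  0.         333.46850758 233.11823725]
 [  0.           0.           1.        ]]
```

View pics/scene1.png

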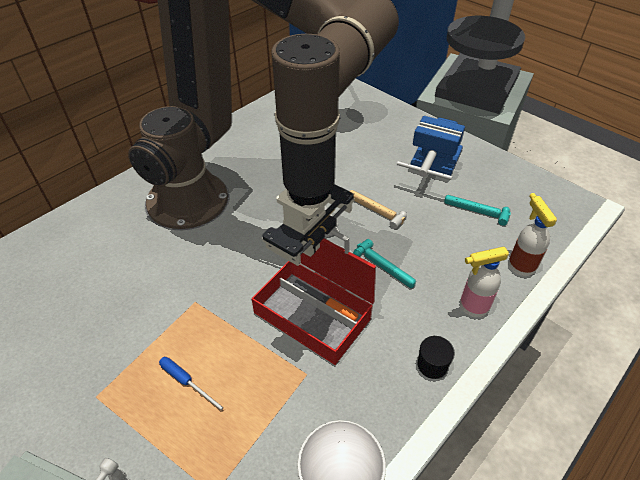

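View pics/wrist1.png

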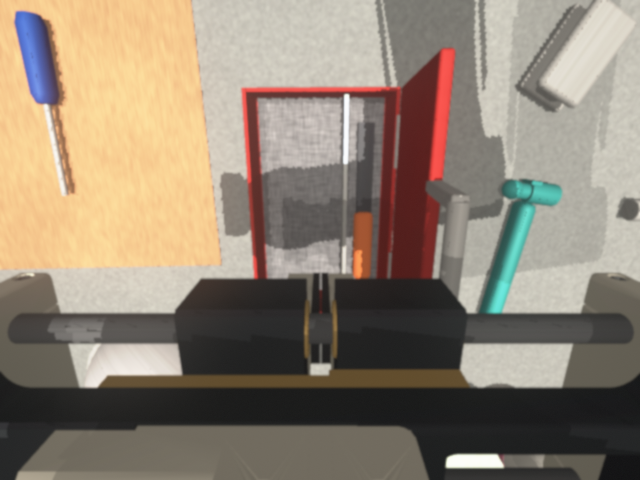

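The scene and wrist views agree with the fit: the bar is right of the closed fingers (wrist column ~455) and the gripper body is well above it. Now a gentle push of the bar toward +x of the case.

jog_arm([
  {"x": 0,"y": 2.0,"z": 0,"roll": 0},
  {"x": 0,"y": 1.0,"z": 0,"roll": 0},
  {"x": 0,"y": 0.8,"z": 0,"roll": 0},
  {"x": 0,"y": 0.8,"z": 0,"roll": 0},
  {"x": 0,"y": 0.8,"z": 0,"roll": 0},
  {"x": 0,"y": 0.8,"z": 0,"roll": 0},
  {"x": 0,"y": 0.8,"z": 0,"roll": 0},
  {"x": 0,"y": 0.8,"z": 0,"roll": 0},
  {"x": 0,"y": 0,"z": 0,"roll": 0},
])

```text
clock: 4.4
tool_pos: [0.5357, 0.0356, 0.2405]
orientation: [180.0, 0.0, -172.7]
force: [-0.0, -0.4, 0.0]
opening: 0.0002
```

Run:
```python
from cf import *
o=cf()
for n in ["wrist"]:
    s=ctrl.snapshot(n); im=np.ascontiguousarray(s["image"][:,:,::-1]); cv2.imwrite(f"pics/{n}2.png",im)
```

```text
clk 4.4 case xy mm [75.4  2. ] z 240.5 ori [ 179.99    0.   -172.74] F [-0.  -0.4  0. ] open 0.2
```

View pics/wrist2.png

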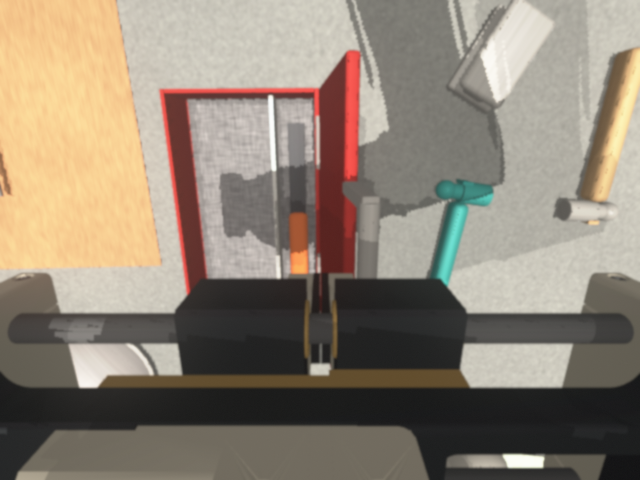

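The bar now sits at column 368, so it has moved to about 97 mm in the case frame (θ≈1.66). I'll push another 2 cm, then back off, lift and go for the hammer.

jog_arm([
  {"x": 0,"y": 0.7,"z": 0,"roll": 0},
  {"x": 0,"y": 0.7,"z": 0,"roll": 0},
  {"x": 0,"y": 0.6,"z": 0,"roll": 0},
  {"x": 0,"y": 0,"z": 0,"roll": 0},
  {"x": 0,"y": -1.5,"z": 0,"roll": 0},
  {"x": 0,"y": 0,"z": -4,"roll": 0},
  {"x": 0,"y": 0,"z": -4,"roll": 0},
  {"x": 0,"y": 0,"z": -1,"roll": 0},
  {"x": 0,"y": 3.0,"z": 0,"roll": 0},
  {"x": 0,"y": 4.0,"z": 0,"roll": 0},
  {"x": 0,"y": 4.0,"z": 0,"roll": 0},
  {"x": 0,"y": 0,"z": 0,"roll": 0},
])

```text
clock: 5.65
tool_pos: [0.5211, 0.1514, 0.3301]
orientation: [180.0, -0.0, -172.6]
force: [0.6, -0.8, -0.1]
opening: 0.0002
```

Run:
```python
from cf import *
o=cf()
for n in ["wrist","scene"]:
    s=ctrl.snapshot(n); im=np.ascontiguousarray(s["image"][:,:,::-1]); cv2.imwrite(f"pics/{n}3.png",im)
```

```text
clk 5.65 case xy mm [192.1   1.3] z 330.1 ori [ 1.7997e+02 -1.0000e-02 -1.7264e+02] F [ 0.6 -0.8 -0.1] open 0.2
```

View pics/wrist3.png

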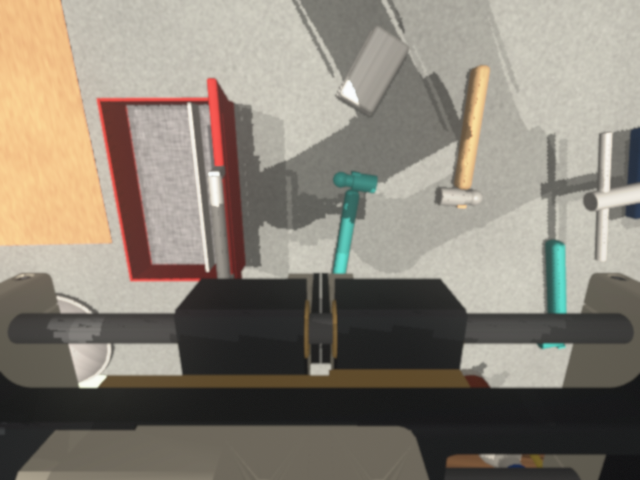

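View pics/scene3.png

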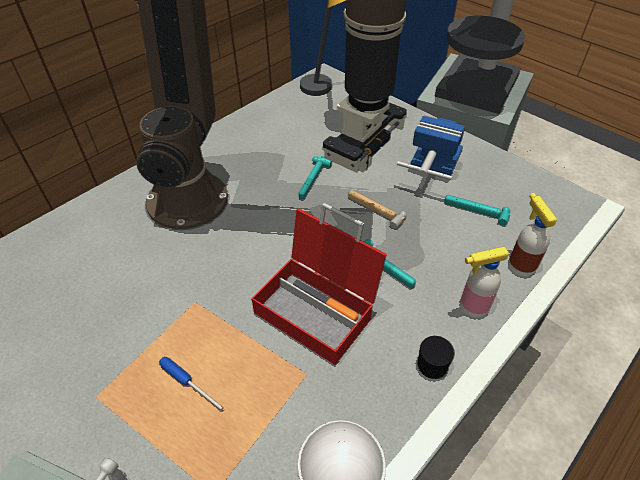

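The lid now leans back past upright (scene bar ~(343,217)). The wooden hammer is in the wrist view, head (460,197), tail (483,67). I'll measure it from there.

Run:
```python
from cf import *
from fit import W,lidp,C
np.set_printoptions(precision=4,suppress=True)
o=ctrl.get_obs(); s=ctrl.snapshot("wrist"); c=cam(s,o)
h=onz(c,(460,198),.022); t=onz(c,(483.5,67),.02); d=h-t
print(h,t,np.linalg.norm(d),np.degrees(np.arctan2(d[1],d[0])))
d/=np.linalg.norm(d); g=h-.042*d; print("grip",g, t+.130*d)
psi=np.radians(o["orientation"][2])
e=g[:2]-o["tool_pos"][:2]; print("tool dx,dy cm",100*(e[0]*np.cos(psi)+e[1]*np.sin(psi)),100*(e[0]*np.sin(psi)-e[1]*np.cos(psi)))
im=s["image"][:,:,::-1]; cv2.imwrite("pics/hw.png",cv2.resize(im[50:230,400:540],None,fx=4,fy=3.3,interpolation=cv2.INTER_CUBIC)[:600])
im=cv2.imread("pics/scene3.png"); cv2.imwrite("pics/lid3.png",cv2.resize(im[190:320,270:400],None,fx=4,fy=4,interpolation=cv2.INTER_CUBIC))
for th in (1.7,1.75,1.8,1.85):
    p=[.5476,-.0389,1.7023]
    print(th,[proj(C["scene"],W(p,lidp(th,u,v,.004))) for u,v in((.194,0),(.15,.12),(.15,-.12))])
```

```text
[0.5068 0.3477 0.022 ] [0.3376 0.3369 0.02  ] 0.1696298616722375 3.6673453084207517
grip [0.4649 0.345  0.0215] [0.4673 0.3452 0.0215]
tool dx,dy cm 3.0996774067062622 20.172169125194404
1.7 [array([339.07 , 216.498]), array([294.1585, 209.4112]), array([383.7906, 256.2999])]
1.75 [array([341.56  , 214.4919]), array([296.1512, 208.0041]), array([385.5401, 254.5536])]
1.8 [array([343.989 , 212.6894]), array([298.112 , 206.7411]), array([387.2385, 252.9574])]
1.85 [array([346.3502, 211.0926]), array([300.0356, 205.6244]), array([388.8813, 251.514 ])]
```

View pics/hw.png

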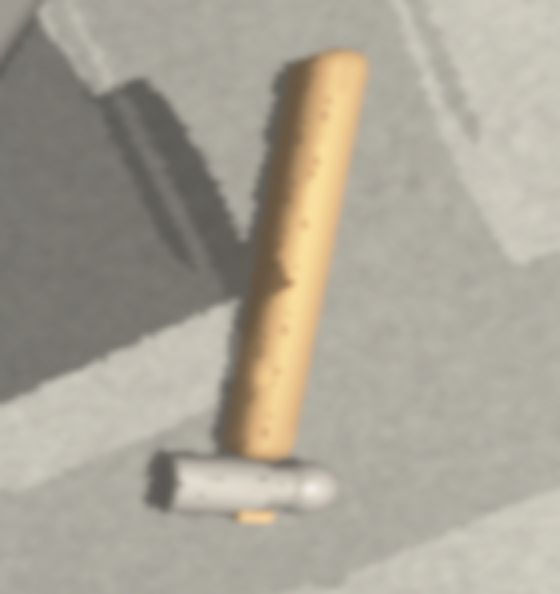

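View pics/lid3.png

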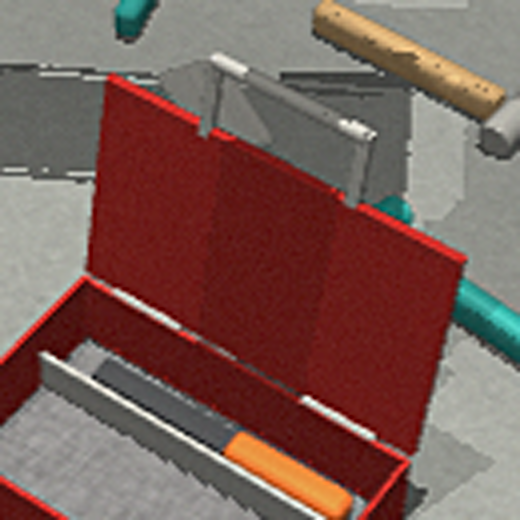

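The hammer is confirmed: wood handle, steel head, grip at about (0.466,0.345), yaw 3.7°. The lid is at ~1.77 rad. Now moving over the grip point.

jog_arm([
  {"x": 0.6,"y": 4.0,"z": 0,"roll": 0},
  {"x": 0.6,"y": 4.0,"z": 0,"roll": 0},
  {"x": 0.6,"y": 4.0,"z": 0,"roll": 0},
  {"x": 0.6,"y": 4.0,"z": 0,"roll": 0},
  {"x": 0.6,"y": 4.1,"z": 0,"roll": 0.064},
  {"x": 0,"y": 0,"z": 4.5,"roll": 0},
  {"x": 0,"y": 0,"z": 4.5,"roll": 0},
  {"x": 0,"y": 0,"z": 4.5,"roll": 0},
  {"x": 0,"y": 0,"z": 4.5,"roll": 0},
  {"x": 0,"y": 0,"z": 3.0,"roll": 0},
  {"x": 0,"y": 0,"z": 0,"roll": 0},
  {"x": 0,"y": 0,"z": 0,"roll": 0},
], gripper=5)

```text
clock: 7.0
tool_pos: [0.4674, 0.3437, 0.1213]
orientation: [-180.0, 0.0, -176.5]
force: [0.2, -0.2, 0.9]
opening: 0.0502
```

Run:
```python
from cf import *
np.set_printoptions(precision=4,suppress=True)
o=cf(); print(o["tool_pos"])
s=ctrl.snapshot("wrist"); im=np.ascontiguousarray(s["image"][:,:,::-1]); c=cam(s,o)
for P in ([.466,.345,.02],[.337,.336,.02],[.508,.3475,.02]):
    u=proj(c,P); print(u); cv2.circle(im,tuple(int(v) for v in u),3,(255,0,255),1)
cv2.imwrite("pics/wrist4.png",im)
```

```text
clk 7.0 case xy mm [389.8  29.4] z 121.3 ori [-179.96    0.02 -176.5 ] F [ 0.2 -0.2  0.9] open 50.2
[0.4674 0.3437 0.1213]
[321.4526 231.2869]
[319.7016  54.9488]
[321.419  278.6595]
```

View pics/wrist4.png

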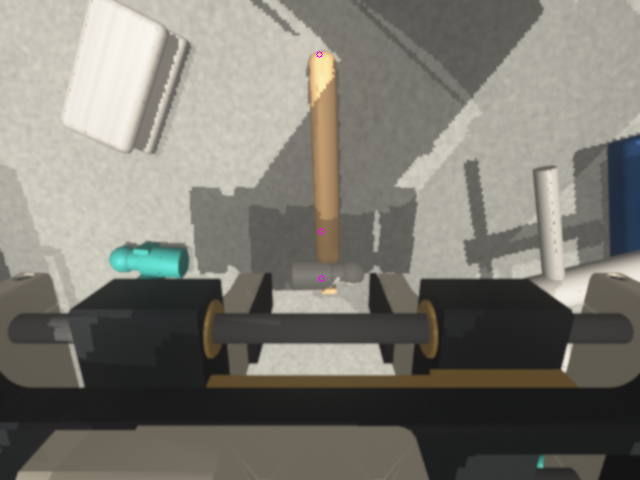

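Run:
```python
from cf import *
np.set_printoptions(precision=4,suppress=True)
o=ctrl.get_obs(); s=ctrl.snapshot("wrist"); c=cam(s,o)
K,r,p=c
t=onz(c,(323,54),.02);n=onz(c,(328.5,255),.02);h=onz(c,(326.5,275),.024);print(t,n,h,np.degrees(np.arctan2(*(n-t)[[1,0]])))
im=s["image"][:,:,::-1]; cv2.imwrite("pics/w4c.png",cv2.resize(im[40:300,250:400],None,fx=2.3*2/2,fy=2.3,interpolation=cv2.INTER_CUBIC))
```

```text
[0.3366 0.3393 0.02  ] [0.4872 0.3532 0.02  ] [0.5036 0.3525 0.024 ] 5.284812410717055
```

View pics/w4c.png

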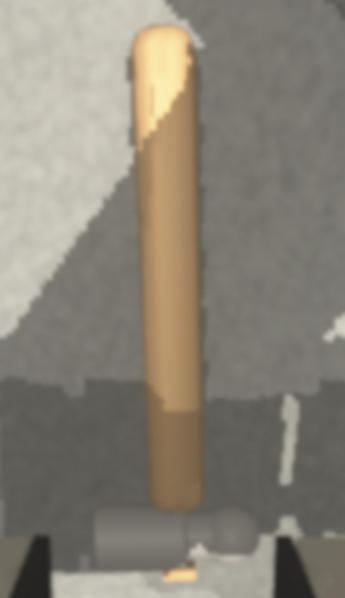

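The hammer sits ~5 mm toward +tool y and turned ~1° relative to the tool. I'll correct this, descend and close.

jog_arm([
  {"x": 0.1,"y": 0.5,"z": 2.0,"roll": -0.02},
  {"x": 0,"y": 0,"z": 3.5,"roll": 0},
  {"x": 0,"y": 0,"z": 3.0,"roll": 0},
  {"x": 0,"y": 0,"z": 2.0,"roll": 0},
  {"x": 0,"y": 0,"z": 1.1,"roll": 0},
  {"x": 0,"y": 0,"z": 0,"roll": 0},
  {"x": 0,"y": 0,"z": 0,"roll": 0},
])

```text
clock: 7.8
tool_pos: [0.4659, 0.3502, 0.0061]
orientation: [179.9, 0.1, -175.3]
force: [0.1, -0.1, 1.1]
opening: 0.0501
```

jog_arm([
  {"x": 0,"y": 0,"z": 0,"roll": 0},
  {"x": 0,"y": 0,"z": 0,"roll": 0},
  {"x": 0,"y": 0,"z": 0,"roll": 0},
  {"x": 0,"y": 0,"z": 0,"roll": 0},
  {"x": 0,"y": 0,"z": 0,"roll": 0},
  {"x": 0,"y": 0,"z": 0,"roll": 0},
], gripper=0)

```text
clock: 8.4
tool_pos: [0.4651, 0.3493, 0.0049]
orientation: [180.0, 0.0, -175.3]
force: [-0.9, -1.0, 3.9]
opening: 0.02
```

Gripped at 20 mm. Lifting.

jog_arm([
  {"x": 0,"y": 0,"z": -1.0,"roll": 0},
  {"x": 0,"y": 0,"z": -2.0,"roll": 0},
  {"x": 0,"y": 0,"z": -3.0,"roll": 0},
  {"x": 0,"y": 0,"z": -3.5,"roll": 0},
  {"x": 0,"y": 0,"z": -3.5,"roll": 0},
  {"x": 0,"y": 0,"z": -3.5,"roll": 0},
  {"x": 0,"y": 0,"z": -3.5,"roll": 0},
  {"x": 0,"y": 0,"z": -3.5,"roll": 0},
  {"x": 0,"y": 0,"z": -3.0,"roll": 0},
  {"x": 0,"y": 0,"z": -2.0,"roll": 0},
  {"x": 0,"y": 0,"z": -1.0,"roll": 0},
  {"x": 0,"y": 0,"z": 0,"roll": 0},
])

```text
clock: 9.6
tool_pos: [0.4651, 0.3494, 0.3005]
orientation: [179.9, 0.0, -175.3]
force: [0.3, 0.3, -4.5]
opening: 0.0197
```

Run:
```python
from cf import *
o=cf(); print(o["tool_pos"])
s=ctrl.snapshot("wrist"); im=np.ascontiguousarray(s["image"][:,:,::-1]); cv2.imwrite("pics/wrist5.png",im)
s=ctrl.snapshot("scene"); im=np.ascontiguousarray(s["image"][:,:,::-1]); cv2.imwrite("pics/scene5.png",im)
```

```text
clk 9.6 case xy mm [395.7  31. ] z 300.5 ori [ 1.7993e+02  4.0000e-02 -1.7532e+02] F [ 0.3  0.3 -4.5] open 19.7
[0.46505222 0.3493589  0.30047834]
```

View pics/wrist5.png

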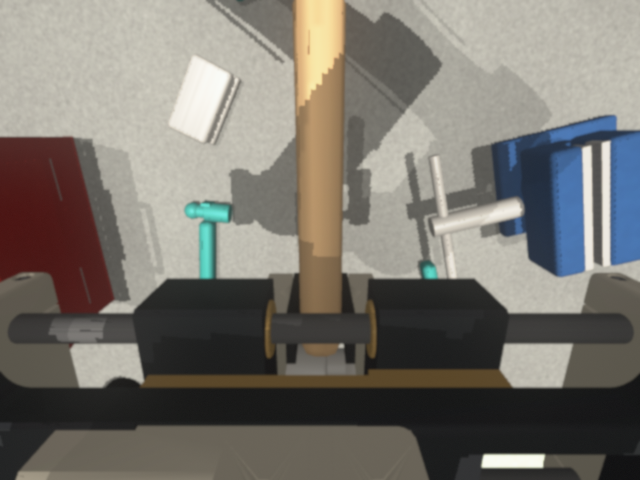

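View pics/scene5.png

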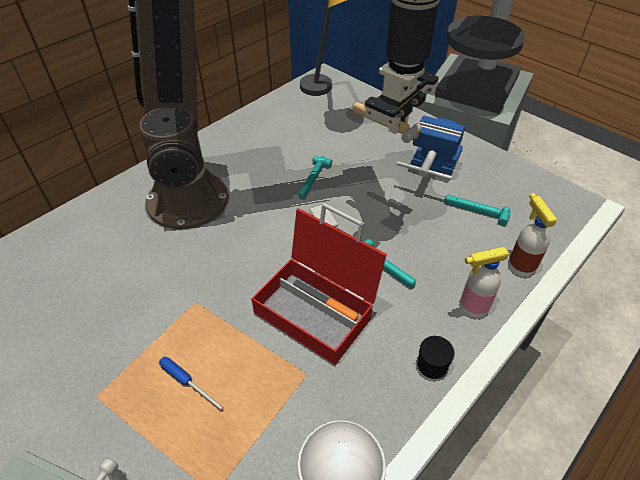

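The hammer is held level and aligned. The lid still leans back and the dolly and others are undisturbed. Now carrying it over the case.

jog_arm([
  {"x": 0,"y": 0,"z": 0,"roll": -0.049},
  {"x": -0.4,"y": -2.4,"z": 0,"roll": 0},
  {"x": -0.7,"y": -4.5,"z": 0,"roll": 0},
  {"x": -0.7,"y": -4.5,"z": 0,"roll": 0},
  {"x": -0.7,"y": -4.5,"z": 0,"roll": 0},
  {"x": -0.7,"y": -4.5,"z": 0,"roll": 0},
  {"x": -0.7,"y": -4.5,"z": 0,"roll": 0},
  {"x": -0.7,"y": -4.5,"z": 0,"roll": 0},
  {"x": -0.7,"y": -4.5,"z": 0,"roll": 0},
  {"x": -0.7,"y": -4.5,"z": 0,"roll": 0},
  {"x": -0.7,"y": -2.0,"z": 0,"roll": 0},
  {"x": 0,"y": 0,"z": 0,"roll": 0},
])

```text
clock: 10.9
tool_pos: [0.584, -0.0454, 0.297]
orientation: [-180.0, -0.2, -172.7]
force: [-0.7, 0.5, -4.8]
opening: 0.02
```

Run:
```python
from cf import *
o=cf(); print(o["tool_pos"])
```

```text
clk 10.9 case xy mm [-11.2 -35.3] z 297.0 ori [-179.97   -0.24 -172.71] F [-0.7  0.5 -4.8] open 20.0
[ 0.58404349 -0.045406    0.29700373]
```

jog_arm([
  {"x": -0.1,"y": -1.6,"z": 0,"roll": -0.004},
  {"x": 0,"y": 0,"z": 3.5,"roll": 0},
  {"x": 0,"y": 0,"z": 3.5,"roll": 0},
  {"x": 0,"y": 0,"z": 3.5,"roll": 0},
  {"x": 0,"y": 0,"z": 3.5,"roll": 0},
  {"x": 0,"y": 0,"z": 2.5,"roll": 0},
  {"x": 0,"y": 0,"z": 0,"roll": 0},
  {"x": 0,"y": 0,"z": 0,"roll": 0},
])

```text
clock: 11.7
tool_pos: [0.587, -0.0581, 0.1342]
orientation: [-180.0, -0.1, -172.2]
force: [0.2, 0.2, -3.0]
opening: 0.0198
```

Run:
```python
from cf import *
o=cf(); print(o["tool_pos"])
s=ctrl.snapshot("wrist"); im=np.ascontiguousarray(s["image"][:,:,::-1]); cv2.imwrite("pics/wrist6.png",im)
s=ctrl.snapshot("scene"); im=np.ascontiguousarray(s["image"][:,:,::-1]); cv2.imwrite("pics/scene6.png",cv2.resize(im[150:400,200:500],None,fx=2.4,fy=2.4,interpolation=cv2.INTER_CUBIC))
```

```text
clk 11.7 case xy mm [-24.2 -36.5] z 134.2 ori [-1.7997e+02 -1.1000e-01 -1.7224e+02] F [ 0.2  0.2 -3. ] open 19.8
[ 0.58695363 -0.05813149  0.13420154]
```

View pics/wrist6.png

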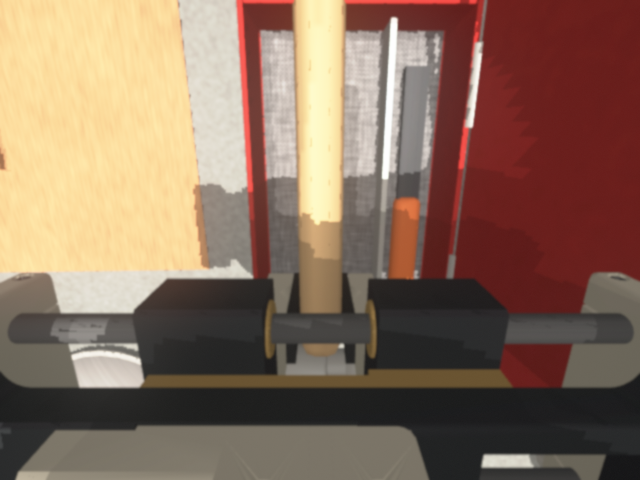

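View pics/scene6.png

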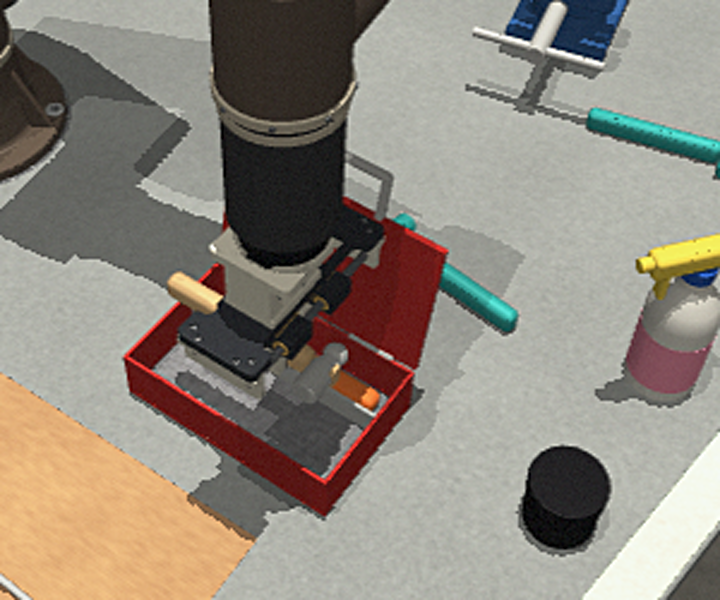

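Run:
```python
from cf import *
o=cf(); s=ctrl.snapshot("wrist"); c=cam(s,o)
def k(P): 
    d=P[:2]-CP; a,b=np.cos(CY),np.sin(CY); return (1000*np.array([a*d[0]+b*d[1],-b*d[0]+a*d[1]])).round(1)
for nm,px,z in [("wall L outer",(239,30),.06),("wall L outer",(251,260),.06),("div top mid",(392,30),.034),("div",(382,265),.034),("wall +y rim",(380,3),.06),("hinge rim outer?",(478,20),.06),("file",(415,70),.02),("handle mid",(321,100),.149)]: print(nm,k(onz(c,px,z)))
```

```text
clk 11.8 case xy mm [-24.3 -37.8] z 136.0 ori [-1.7998e+02  1.2000e-01 -1.7224e+02] F [ 0.5  0.2 -3.4] open 19.5
wall L outer [-74.6 101.3]
wall L outer [-76.1 -52. ]
div top mid [ 25.5 108.3]
div [ 28.4 -66.5]
wall +y rim [ 12.3 116.1]
hinge rim outer? [ 73.3 107.1]
file [47.2 85.4]
handle mid [-23.7  53.3]
```

The wrist camera agrees with the case model to ~2 mm. Lowering now.

jog_arm([
  {"x": 0,"y": -0.3,"z": 2.0,"roll": 0.004},
  {"x": 0,"y": 0,"z": 3.0,"roll": 0},
  {"x": 0,"y": 0,"z": 3.0,"roll": 0},
  {"x": 0,"y": 0,"z": 2.0,"roll": 0},
  {"x": 0,"y": 0,"z": 1.2,"roll": 0},
  {"x": 0,"y": 0,"z": 0.5,"roll": 0},
  {"x": 0,"y": 0,"z": 0,"roll": 0},
  {"x": 0,"y": 0,"z": 0,"roll": 0},
])

```text
clock: 12.65
tool_pos: [0.5887, -0.0611, 0.0188]
orientation: [-180.0, 0.1, -172.5]
force: [-0.1, -0.3, -3.6]
opening: 0.0198
```

Run:
```python
from cf import *
o=cf()
s=ctrl.snapshot("wrist"); im=np.ascontiguousarray(s["image"][:,:,::-1]); cv2.imwrite("pics/wrist7.png",im)
```

```text
clk 12.65 case xy mm [-27.4 -37.8] z 18.8 ori [-1.8000e+02  1.2000e-01 -1.7249e+02] F [-0.1 -0.3 -3.6] open 19.8
```

View pics/wrist7.png

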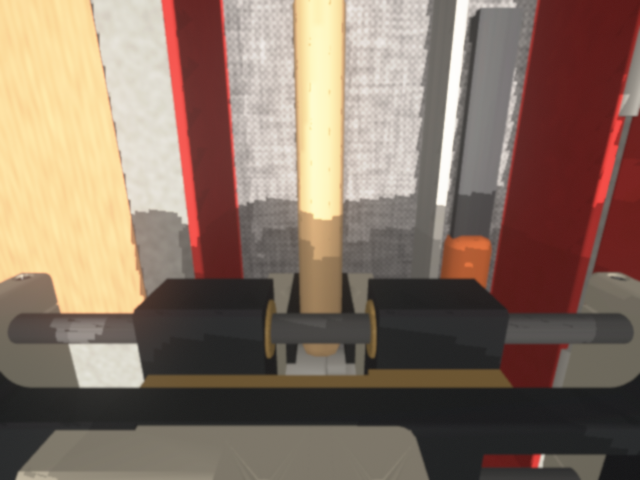

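The handle lies between the left wall and the divider with room on both sides. Final slow centimetre.

jog_arm([
  {"x": 0,"y": 0,"z": 0.3,"roll": 0},
  {"x": 0,"y": 0,"z": 0.2,"roll": 0},
  {"x": 0,"y": 0,"z": 0.2,"roll": 0},
  {"x": 0,"y": 0,"z": 0.15,"roll": 0},
  {"x": 0,"y": 0,"z": 0,"roll": 0},
  {"x": 0,"y": 0,"z": 0,"roll": 0},
])

```text
clock: 13.3
tool_pos: [0.5877, -0.0613, 0.009]
orientation: [-180.0, -0.0, -172.5]
force: [-0.6, 0.1, -3.5]
opening: 0.0198
```

jog_arm([
  {"x": 0,"y": 0,"z": 0.1,"roll": 0},
  {"x": 0,"y": 0,"z": 0,"roll": 0},
  {"x": 0,"y": 0,"z": 0,"roll": 0},
])

```text
clock: 13.6
tool_pos: [0.5877, -0.0613, 0.0089]
orientation: [-180.0, 0.0, -172.5]
force: [-3.8, 0.3, 6.3]
opening: 0.0198
```

Contact with the floor (+6 N). Releasing to 3 cm, then raising a little.

jog_arm([
  {"x": 0,"y": 0,"z": 0,"roll": 0},
  {"x": 0,"y": 0,"z": 0,"roll": 0},
  {"x": 0,"y": 0,"z": 0,"roll": 0},
  {"x": 0,"y": 0,"z": 0,"roll": 0},
  {"x": 0,"y": 0,"z": -0.5,"roll": 0},
  {"x": 0,"y": 0,"z": -1.5,"roll": 0},
  {"x": 0,"y": 0,"z": -2.5,"roll": 0},
  {"x": 0,"y": 0,"z": -3.5,"roll": 0},
  {"x": 0,"y": 0,"z": -4.5,"roll": 0},
  {"x": 0,"y": 0,"z": -4.5,"roll": 0},
  {"x": 0,"y": 0,"z": -4.5,"roll": 0},
  {"x": 0,"y": 0,"z": -4.5,"roll": 0},
], gripper=3)

```text
clock: 14.8
tool_pos: [0.5872, -0.0614, 0.2706]
orientation: [180.0, 0.0, -172.5]
force: [1.1, 1.7, -0.3]
opening: 0.0297
```

jog_arm([
  {"x": 0,"y": 0,"z": -4.5,"roll": 0},
  {"x": 0,"y": 0,"z": -2.0,"roll": 0},
  {"x": 0,"y": 0,"z": 0,"roll": 0},
  {"x": 0,"y": 0,"z": 0,"roll": 0},
])

```text
clock: 15.2
tool_pos: [0.5874, -0.0612, 0.3333]
orientation: [180.0, 0.0, -172.5]
force: [-1.3, -0.0, -0.3]
opening: 0.0298
```

Run:
```python
from cf import *
o=cf()
for n in("wrist","scene"):
    s=ctrl.snapshot(n); im=np.ascontiguousarray(s["image"][:,:,::-1]); cv2.imwrite(f"pics/{n}8.png",im)
```

```text
clk 15.2 case xy mm [-27.3 -36.6] z 333.3 ori [ 1.7997e+02  4.0000e-02 -1.7251e+02] F [-1.3 -0.  -0.3] open 29.8
```

View pics/wrist8.png

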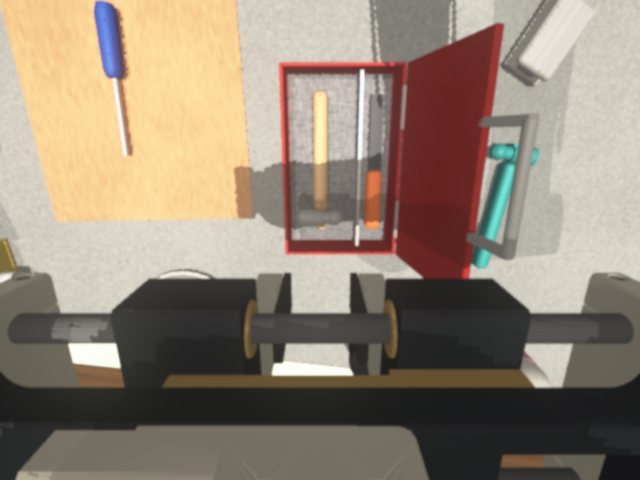

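View pics/scene8.png

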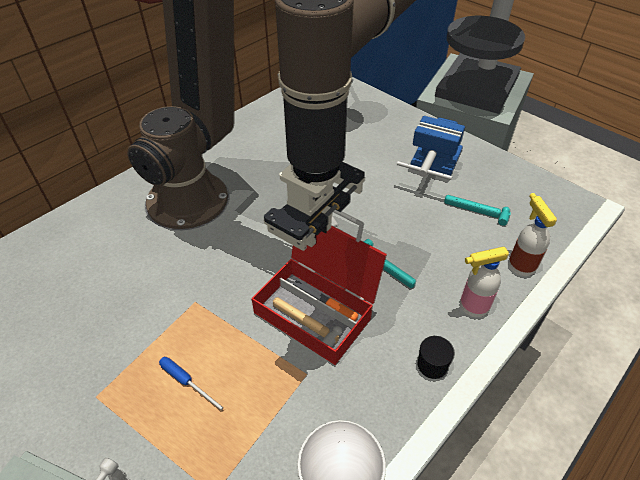

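The hammer lies flat in the wide bay (wrist (320,155)), clear of the divider, and the file is still in place. Next I locate the bar, at about (523,185).

Run:
```python
from cf import *
from fit import W,lidp,C
o=ctrl.get_obs(); s=ctrl.snapshot("wrist"); c=cam(s,o)
def k(P): 
    d=P[:2]-CP; a,b=np.cos(CY),np.sin(CY); return (1000*np.array([a*d[0]+b*d[1],-b*d[0]+a*d[1]])).round(1)
for px in [(530,122),(513,250),(522,186)]: print(k(onz(c,px,.25)))
for th in (1.72,1.77,1.82):
    print(th,np.array(lidp(th,.194,0,.004)).round(4),[proj(c,W([.5476,-.0389,1.7023],lidp(th,.194,v,.004))).round(1) for v in(.045,-.045)])
```

```text
[117.7  48.9]
[121.2 -44.4]
[119.7   4.8]
1.72 [0.1078 0.     0.2518] [array([516.1, 128. ]), array([496.6, 251.6])]
1.77 [0.1173 0.     0.2499] [array([528.4, 128. ]), array([507.7, 250.7])]
1.82 [0.1267 0.     0.2475] [array([539.8, 128. ]), array([518.2, 249.7])]
```

jog_arm([
  {"x": 1.0,"y": 3.6,"z": 0,"roll": 0},
  {"x": 1.0,"y": 3.7,"z": 0,"roll": 0},
  {"x": 1.0,"y": 3.7,"z": 0,"roll": 0},
  {"x": 0.7,"y": 3.6,"z": 0,"roll": 0},
  {"x": 0,"y": 0,"z": 2.0,"roll": 0},
  {"x": 0,"y": 0,"z": 0,"roll": 0},
  {"x": 0,"y": 0,"z": 0,"roll": 0},
])

```text
clock: 16.05
tool_pos: [0.5317, 0.0783, 0.3125]
orientation: [-179.9, -0.1, -172.5]
force: [-0.3, -0.7, -0.3]
opening: 0.03
```

Run:
```python
from cf import *
o=cf()
for n in("wrist",):
    s=ctrl.snapshot(n); im=np.ascontiguousarray(s["image"][:,:,::-1]); cv2.imwrite(f"pics/{n}9.png",im)
```

```text
clk 16.05 case xy mm [118.3   0.4] z 312.5 ori [-1.7994e+02 -1.1000e-01 -1.7250e+02] F [-0.3 -0.7 -0.3] open 30.0
```

View pics/wrist9.png

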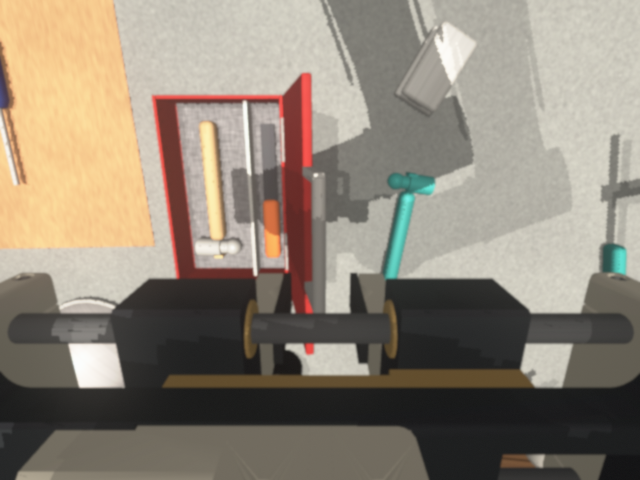

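The bar (column 318) is centred between the fingers. Descend and grip it.

jog_arm([
  {"x": 0,"y": 0,"z": 2.0,"roll": 0},
  {"x": 0,"y": 0,"z": 2.5,"roll": 0},
  {"x": 0,"y": 0,"z": 2.0,"roll": 0},
  {"x": 0,"y": 0,"z": 1.3,"roll": 0},
  {"x": 0,"y": 0,"z": 0,"roll": 0},
  {"x": 0,"y": 0,"z": 0,"roll": 0},
])

```text
clock: 16.7
tool_pos: [0.5326, 0.0784, 0.2359]
orientation: [-180.0, 0.0, -172.5]
force: [0.5, 0.0, 1.2]
opening: 0.0303
```

jog_arm([
  {"x": 0,"y": 0,"z": 0,"roll": 0},
  {"x": 0,"y": 0,"z": 0,"roll": 0},
  {"x": 0,"y": 0,"z": 0,"roll": 0},
  {"x": 0,"y": 0,"z": 0,"roll": 0},
  {"x": 0,"y": 0,"z": 0,"roll": 0},
], gripper=0)

```text
clock: 17.2
tool_pos: [0.5322, 0.0788, 0.2356]
orientation: [180.0, 0.1, -172.5]
force: [-0.6, 0.6, 3.7]
opening: 0.0092
```

Run:
```python
from cf import *
o=cf()
x0,z0=None,None
# solve theta from x (bar centered in jaws)
from scipy.optimize import brentq
d=o["tool_pos"][:2]-CP; x=np.cos(CY)*d[0]+np.sin(CY)*d[1]
B=lambda t:(.075-.194*np.cos(t)+.004*np.sin(t), .0605+.194*np.sin(t)+.004*np.cos(t))
t=brentq(lambda t:B(t)[0]-x,1.2,1.95); print("theta",t,"bar z",B(t)[1])
pr=B(t)
ths=np.linspace(t,0,41)
print([(round(a,2),round(100*(B(a)[0]-B(b)[0]),2),round(-100*(B(a)[1]-B(b)[1]),2)) for a,b in zip(ths[1:],ths[:-1])])
```

```text
clk 17.2 case xy mm [118.7  -0.2] z 235.6 ori [ 1.7999e+02  5.0000e-02 -1.7249e+02] F [-0.6  0.6  3.7] open 9.2
theta 1.7773647911609292 bar z 0.24955524542620902
[(np.float64(1.73), np.float64(-0.84), np.float64(-0.18)), (np.float64(1.69), np.float64(-0.85), np.float64(-0.14)), (np.float64(1.64), np.float64(-0.86), np.float64(-0.1)), (np.float64(1.6), np.float64(-0.86), np.float64(-0.06)), (np.float64(1.56), np.float64(-0.86), np.float64(-0.02)), (np.float64(1.51), np.float64(-0.86), np.float64(0.01)), (np.float64(1.47), np.float64(-0.86), np.float64(0.05)), (np.float64(1.42), np.float64(-0.86), np.float64(0.09)), (np.float64(1.38), np.float64(-0.85), np.float64(0.13)), (np.float64(1.33), np.float64(-0.85), np.float64(0.17)), (np.float64(1.29), np.float64(-0.84), np.float64(0.2)), (np.float64(1.24), np.float64(-0.83), np.float64(0.24)), (np.float64(1.2), np.float64(-0.82), np.float64(0.28)), (np.float64(1.16), np.float64(-0.8), np.float64(0.31)), (np.float64(1.11), np.float64(-0.79), np.float64(0.35)), (np.float64(1.07), np.float64(-0.77), np.float64(0.38)), (np.float64(1.02), np.fl
[... 635 characters left out ...]
, np.float64(0.72)), (np.float64(0.49), np.float64(-0.44), np.float64(0.74)), (np.float64(0.44), np.float64(-0.4), np.float64(0.76)), (np.float64(0.4), np.float64(-0.37), np.float64(0.78)), (np.float64(0.36), np.float64(-0.33), np.float64(0.79)), (np.float64(0.31), np.float64(-0.3), np.float64(0.81)), (np.float64(0.27), np.float64(-0.26), np.float64(0.82)), (np.float64(0.22), np.float64(-0.23), np.float64(0.83)), (np.float64(0.18), np.float64(-0.19), np.float64(0.84)), (np.float64(0.13), np.float64(-0.15), np.float64(0.85)), (np.float64(0.09), np.float64(-0.11), np.float64(0.85)), (np.float64(0.04), np.float64(-0.08), np.float64(0.86)), (np.float64(0.0), np.float64(-0.04), np.float64(0.86))]
```

The bar is held, and the arc is worked out in tool axes (y back, z down). First twelve steps.

jog_arm([
  {"x": 0,"y": -0.84,"z": -0.18,"roll": 0},
  {"x": 0,"y": -0.85,"z": -0.14,"roll": 0},
  {"x": 0,"y": -0.86,"z": -0.1,"roll": 0},
  {"x": 0,"y": -0.86,"z": -0.06,"roll": 0},
  {"x": 0,"y": -0.86,"z": -0.02,"roll": 0},
  {"x": 0,"y": -0.86,"z": 0.01,"roll": 0},
  {"x": 0,"y": -0.86,"z": 0.05,"roll": 0},
  {"x": 0,"y": -0.86,"z": 0.09,"roll": 0},
  {"x": 0,"y": -0.85,"z": 0.13,"roll": 0},
  {"x": 0,"y": -0.85,"z": 0.17,"roll": 0},
  {"x": 0,"y": 0,"z": 0,"roll": 0},
])

```text
clock: 18.3
tool_pos: [0.5432, -0.0073, 0.2353]
orientation: [-180.0, -0.0, -172.6]
force: [3.2, 0.5, -0.4]
opening: 0.0092
```

```bash
cat > arc.py <<'E'
from cf import *
from scipy.optimize import brentq
import sys
o=cf()
d=o["tool_pos"][:2]-CP; x=np.cos(CY)*d[0]+np.sin(CY)*d[1]
B=lambda t:(.075-.194*np.cos(t)+.004*np.sin(t), .0605+.194*np.sin(t)+.004*np.cos(t))
z=o["tool_pos"][2]+.014
th=np.arctan2(z-.0605,-(x-.075)) + np.arctan2(.004,.194)*-1
print("theta",th.round(3),"radius",np.hypot(z-.0605,x-.075).round(4),"(should .1940)")
E
python3 arc.py
```

```text
clk 18.3 case xy mm [31.9  0.2] z 235.3 ori [-1.7997e+02 -2.0000e-02 -1.7256e+02] F [ 3.2  0.5 -0.4] open 9.2
theta 1.326 radius 0.1936 (should .1940)
```

Forces are small and the arc matches. Continuing.

jog_arm([
  {"x": 0,"y": -0.84,"z": 0.2,"roll": 0},
  {"x": 0,"y": -0.83,"z": 0.24,"roll": 0},
  {"x": 0,"y": -0.82,"z": 0.28,"roll": 0},
  {"x": 0,"y": -0.8,"z": 0.31,"roll": 0},
  {"x": 0,"y": -0.79,"z": 0.35,"roll": 0},
  {"x": 0,"y": -0.77,"z": 0.38,"roll": 0},
  {"x": 0,"y": -0.75,"z": 0.42,"roll": 0},
  {"x": 0,"y": -0.73,"z": 0.45,"roll": 0},
  {"x": 0,"y": -0.71,"z": 0.48,"roll": 0},
  {"x": 0,"y": -0.69,"z": 0.51,"roll": 0},
  {"x": 0,"y": 0,"z": 0,"roll": 0},
  {"x": 0,"y": 0,"z": 0,"roll": 0},
])

```text
clock: 19.5
tool_pos: [0.5529, -0.0831, 0.1989]
orientation: [-180.0, -0.1, -172.5]
force: [-1.1, -0.4, -1.7]
opening: 0.0089
```

```bash
python3 arc.py
```

```text
clk 19.5 case xy mm [-44.5   0.6] z 198.9 ori [-1.7999e+02 -6.0000e-02 -1.7254e+02] F [-1.1 -0.4 -1.7] open 8.9
theta 0.885 radius 0.1937 (should .1940)
```

jog_arm([
  {"x": 0,"y": -0.67,"z": 0.54,"roll": 0},
  {"x": 0,"y": -0.64,"z": 0.57,"roll": 0},
  {"x": 0,"y": -0.62,"z": 0.6,"roll": 0},
  {"x": 0,"y": -0.59,"z": 0.63,"roll": 0},
  {"x": 0,"y": -0.56,"z": 0.65,"roll": 0},
  {"x": 0,"y": -0.53,"z": 0.68,"roll": 0},
  {"x": 0,"y": -0.5,"z": 0.7,"roll": 0},
  {"x": 0,"y": -0.47,"z": 0.72,"roll": 0},
  {"x": 0,"y": -0.44,"z": 0.74,"roll": 0},
  {"x": 0,"y": -0.4,"z": 0.76,"roll": 0},
  {"x": 0,"y": 0,"z": 0,"roll": 0},
  {"x": 0,"y": 0,"z": 0,"roll": 0},
])

```text
clock: 20.7
tool_pos: [0.56, -0.1367, 0.1331]
orientation: [-180.0, -0.1, -172.5]
force: [-2.7, -0.3, -1.3]
opening: 0.009
```

```bash
python3 arc.py
python3 - <<'E'
from cf import *
for n in("scene",):
    s=ctrl.snapshot(n); im=np.ascontiguousarray(s["image"][:,:,::-1]); cv2.imwrite(f"pics/{n}10.png",im)
E
```

```text
clk 20.7 case xy mm [-98.6   0.6] z 133.1 ori [-1.8000e+02 -6.0000e-02 -1.7252e+02] F [-2.7 -0.3 -1.3] open 9.0
theta 0.442 radius 0.194 (should .1940)
```

View pics/scene10.png

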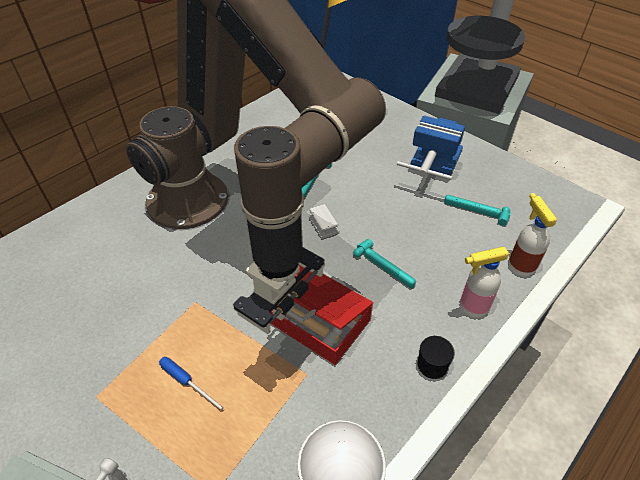

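The lid follows under the grip with the hammer inside. Now half speed.

jog_arm([
  {"x": 0,"y": -0.19,"z": 0.39,"roll": 0},
  {"x": 0,"y": -0.18,"z": 0.39,"roll": 0},
  {"x": 0,"y": -0.17,"z": 0.4,"roll": 0},
  {"x": 0,"y": -0.16,"z": 0.4,"roll": 0},
  {"x": 0,"y": -0.15,"z": 0.4,"roll": 0},
  {"x": 0,"y": -0.15,"z": 0.4,"roll": 0},
  {"x": 0,"y": -0.13,"z": 0.41,"roll": 0},
  {"x": 0,"y": -0.13,"z": 0.41,"roll": 0},
  {"x": 0,"y": -0.12,"z": 0.41,"roll": 0},
  {"x": 0,"y": -0.11,"z": 0.41,"roll": 0},
  {"x": 0,"y": 0,"z": 0,"roll": 0},
  {"x": 0,"y": 0,"z": 0,"roll": 0},
])

```text
clock: 21.95
tool_pos: [0.562, -0.1515, 0.093]
orientation: [-180.0, -0.0, -172.5]
force: [-4.2, -2.0, -0.2]
opening: 0.0089
```

```bash
python3 arc.py
```

```text
clk 21.95 case xy mm [-113.5    0.5] z 93.0 ori [-1.7999e+02 -3.0000e-02 -1.7251e+02] F [-4.2 -2.  -0.2] open 8.9
theta 0.221 radius 0.1942 (should .1940)
```

jog_arm([
  {"x": 0,"y": -0.08,"z": 0.34,"roll": 0},
  {"x": 0,"y": -0.07,"z": 0.34,"roll": 0},
  {"x": 0,"y": -0.07,"z": 0.34,"roll": 0},
  {"x": 0,"y": -0.06,"z": 0.34,"roll": 0},
  {"x": 0,"y": -0.06,"z": 0.34,"roll": 0},
  {"x": 0,"y": -0.05,"z": 0.34,"roll": 0},
  {"x": 0,"y": -0.05,"z": 0.34,"roll": 0},
  {"x": 0,"y": -0.04,"z": 0.34,"roll": 0},
  {"x": 0,"y": -0.03,"z": 0.34,"roll": 0},
  {"x": 0,"y": -0.02,"z": 0.3,"roll": 0},
  {"x": 0,"y": 0,"z": 0,"roll": 0},
  {"x": 0,"y": 0,"z": 0,"roll": 0},
])

```text
clock: 23.15
tool_pos: [0.5628, -0.1571, 0.0597]
orientation: [-180.0, -0.0, -172.5]
force: [-3.6, -5.7, -0.9]
opening: 0.009
```

```bash
python3 arc.py
```

```text
clk 23.15 case xy mm [-119.1    0.4] z 59.7 ori [-1.7997e+02 -2.0000e-02 -1.7251e+02] F [-3.6 -5.7 -0.9] open 9.0
theta 0.047 radius 0.1946 (should .1940)
```

jog_arm([
  {"x": 0,"y": 0.02,"z": 0.2,"roll": 0},
  {"x": 0,"y": 0.02,"z": 0.2,"roll": 0},
  {"x": 0,"y": 0,"z": 0.15,"roll": 0},
  {"x": 0,"y": 0,"z": 0.1,"roll": 0},
  {"x": 0,"y": 0,"z": 0.1,"roll": 0},
  {"x": 0,"y": 0,"z": 0,"roll": 0},
  {"x": 0,"y": 0,"z": 0,"roll": 0},
])

```text
clock: 23.85
tool_pos: [0.5629, -0.1575, 0.0524]
orientation: [-179.9, -0.0, -172.5]
force: [-2.3, -11.9, -1.1]
opening: 0.009
```

```bash
python3 arc.py
```

```text
clk 23.85 case xy mm [-119.6    0.4] z 52.4 ori [-1.7991e+02 -1.0000e-02 -1.7251e+02] F [ -2.3 -11.9  -1.1] open 9.0
theta 0.01 radius 0.1947 (should .1940)
```

A 12 N sideways strain shows, so I'll relax outward while finishing the descent.

jog_arm([
  {"x": 0,"y": -0.08,"z": 0.08,"roll": 0},
  {"x": 0,"y": -0.04,"z": 0.06,"roll": 0},
  {"x": 0,"y": 0,"z": 0.06,"roll": 0},
  {"x": 0,"y": 0,"z": 0,"roll": 0},
  {"x": 0,"y": 0,"z": 0,"roll": 0},
])

```text
clock: 24.35
tool_pos: [0.5628, -0.1577, 0.0502]
orientation: [-180.0, -0.0, -172.5]
force: [-4.3, -5.2, -0.9]
opening: 0.0088
```

```bash
python3 arc.py
```

```text
clk 24.35 case xy mm [-119.8    0.5] z 50.2 ori [-1.7998e+02 -2.0000e-02 -1.7251e+02] F [-4.3 -5.2 -0.9] open 8.8
theta -0.002 radius 0.1948 (should .1940)
```

jog_arm([
  {"x": 0,"y": 0,"z": 0.06,"roll": 0},
  {"x": 0,"y": 0,"z": 0.06,"roll": 0},
  {"x": 0,"y": 0,"z": 0,"roll": 0},
  {"x": 0,"y": 0,"z": 0,"roll": 0},
])

```text
clock: 24.75
tool_pos: [0.5629, -0.1577, 0.049]
orientation: [-180.0, -0.0, -172.5]
force: [-3.4, -5.4, -1.5]
opening: 0.0089
```

```bash
python3 arc.py
```

```text
clk 24.75 case xy mm [-119.8    0.4] z 49.0 ori [-1.7998e+02 -1.0000e-02 -1.7251e+02] F [-3.4 -5.4 -1.5] open 8.9
theta -0.008 radius 0.1948 (should .1940)
```

jog_arm([
  {"x": 0,"y": 0,"z": 0.06,"roll": 0},
  {"x": 0,"y": 0,"z": 0.06,"roll": 0},
  {"x": 0,"y": 0,"z": 0,"roll": 0},
  {"x": 0,"y": 0,"z": 0,"roll": 0},
])

```text
clock: 25.15
tool_pos: [0.5629, -0.1577, 0.0478]
orientation: [-180.0, -0.0, -172.5]
force: [-3.4, -5.2, -1.5]
opening: 0.0088
```

Run:
```python
from cf import *
cf()
for n in("scene","wrist"):
    s=ctrl.snapshot(n); im=np.ascontiguousarray(s["image"][:,:,::-1]); cv2.imwrite(f"pics/{n}11.png",im if n=="wrist" else cv2.resize(im[220:400,220:420],None,fx=3.3,fy=3.3,interpolation=cv2.INTER_CUBIC))
```

```text
clk 25.15 case xy mm [-119.8    0.4] z 47.8 ori [-1.7998e+02 -1.0000e-02 -1.7251e+02] F [-3.4 -5.2 -1.5] open 8.8
```

View pics/scene11.png

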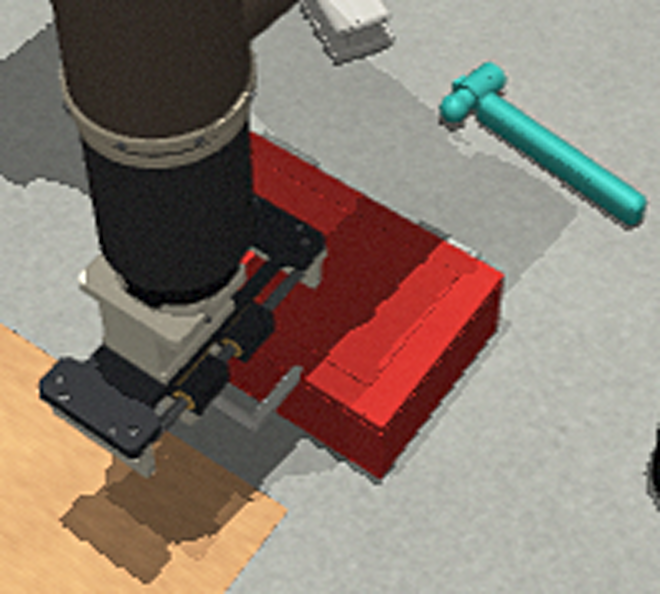

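View pics/wrist11.png

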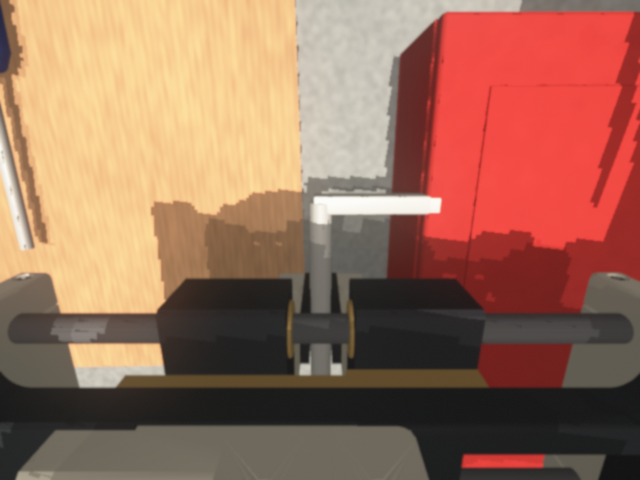

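It looks nearly shut, but the vertical force shows the lid is still being carried. Continuing in sub-mm steps.

jog_arm([
  {"x": 0,"y": 0,"z": 0.06,"roll": 0},
  {"x": 0,"y": 0,"z": 0.06,"roll": 0},
  {"x": 0,"y": 0,"z": 0.06,"roll": 0},
  {"x": 0,"y": 0,"z": 0,"roll": 0},
  {"x": 0,"y": 0,"z": 0,"roll": 0},
])

```text
clock: 25.75
tool_pos: [0.5629, -0.1577, 0.0465]
orientation: [-180.0, -0.0, -172.5]
force: [-5.4, -5.3, 3.9]
opening: 0.0084
```

jog_arm([
  {"x": 0,"y": 0,"z": 0.05,"roll": 0},
  {"x": 0,"y": 0,"z": 0.05,"roll": 0},
  {"x": 0,"y": 0,"z": 0,"roll": 0},
  {"x": 0,"y": 0,"z": 0,"roll": 0},
])

```text
clock: 26.15
tool_pos: [0.5629, -0.1578, 0.0463]
orientation: [-180.0, 0.0, -172.5]
force: [-8.4, -3.3, 10.1]
opening: 0.0092
```

The force rises to 10 N and the motion stops at the rim: the lid is shut. Release with a small opening and lift straight up.

jog_arm([
  {"x": 0,"y": 0,"z": -0.08,"roll": 0},
  {"x": 0,"y": 0,"z": 0,"roll": 0},
  {"x": 0,"y": 0,"z": 0,"roll": 0},
  {"x": 0,"y": 0,"z": 0,"roll": 0},
  {"x": 0,"y": 0,"z": -0.5,"roll": 0},
  {"x": 0,"y": 0,"z": -1.0,"roll": 0},
  {"x": 0,"y": 0,"z": -2.0,"roll": 0},
  {"x": 0,"y": 0,"z": -3.0,"roll": 0},
  {"x": 0,"y": 0,"z": -4.0,"roll": 0},
  {"x": 0,"y": 0,"z": -4.0,"roll": 0},
  {"x": 0,"y": 0,"z": -4.0,"roll": 0},
  {"x": 0,"y": 0,"z": 0,"roll": 0},
], gripper=2.4)

```text
clock: 27.35
tool_pos: [0.5661, -0.1579, 0.2383]
orientation: [-179.8, 0.6, -172.5]
force: [0.3, 0.2, -0.9]
opening: 0.024
```

jog_arm([
  {"x": 0,"y": -4.0,"z": -1.0,"roll": 0},
  {"x": 0,"y": -4.5,"z": 0,"roll": 0},
  {"x": 0,"y": -4.5,"z": 0,"roll": 0},
  {"x": 0,"y": -4.5,"z": 0,"roll": 0},
  {"x": 0,"y": -4.5,"z": 0,"roll": 0},
  {"x": 0,"y": -3.0,"z": 0,"roll": 0},
  {"x": 0,"y": 0,"z": 0,"roll": 0},
  {"x": 0,"y": 0,"z": 0,"roll": 0},
])

```text
clock: 28.15
tool_pos: [0.5952, -0.4059, 0.2405]
orientation: [180.0, -0.0, -172.6]
force: [-0.2, 0.4, 0.0]
opening: 0.0241
```

Run:
```python
from cf import *
from fit import W,lidp,C
cf()
for n in("scene","top"):
    s=ctrl.snapshot(n); im=np.ascontiguousarray(s["image"][:,:,::-1]); cv2.imwrite(f"pics/{n}12.png",im)
    if n=="scene": cv2.imwrite("pics/sc12c.png",cv2.resize(im[220:400,220:420],None,fx=3.3,fy=3.3,interpolation=cv2.INTER_CUBIC))
p=[.5476,-.0389,1.7023]
for th in (0,.03): print(th,[(3.3*(proj(C["scene"],W(p,lidp(th,u,v,w)))-[220,220])).round(1) for u,v,w in((.194,-.045,.004),(.15,-.12,.008),(.15,.12,.008))])
```

```text
clk 28.15 case xy mm [-370.1    0.9] z 240.5 ori [ 179.98   -0.02 -172.6 ] F [-0.2  0.4  0. ] open 24.1
0 [array([248.1, 418. ]), array([381.4, 426.2]), array([100.6, 248.3])]
0.03 [array([247.9, 413.2]), array([381.9, 422.3]), array([100.2, 244.3])]
```

View pics/scene12.png

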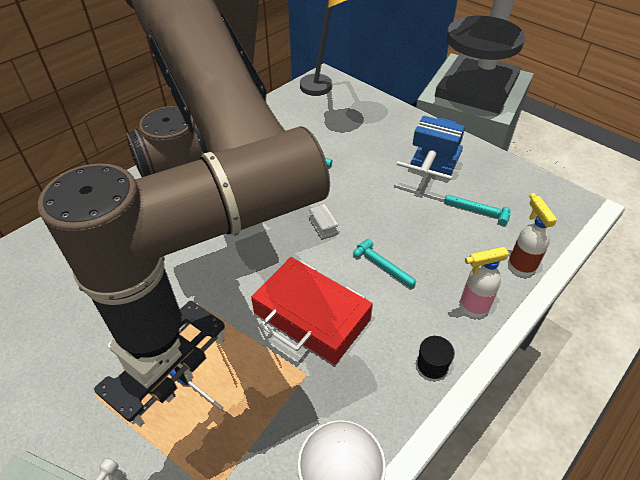

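View pics/sc12c.png

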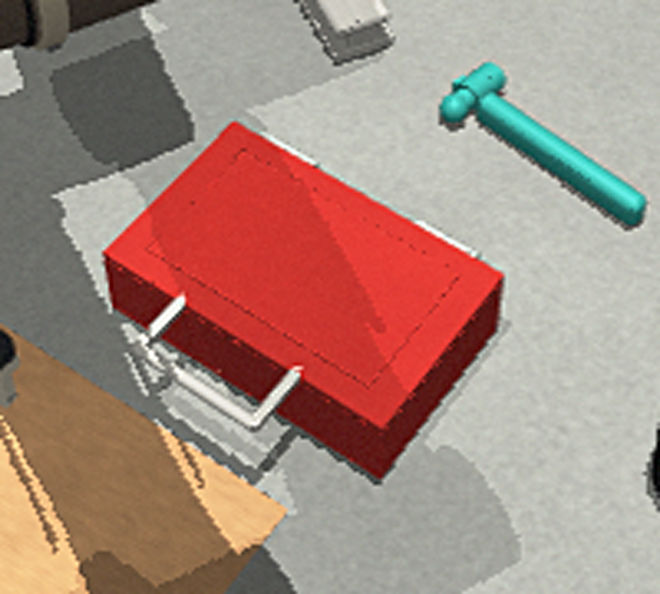

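View pics/top12.png

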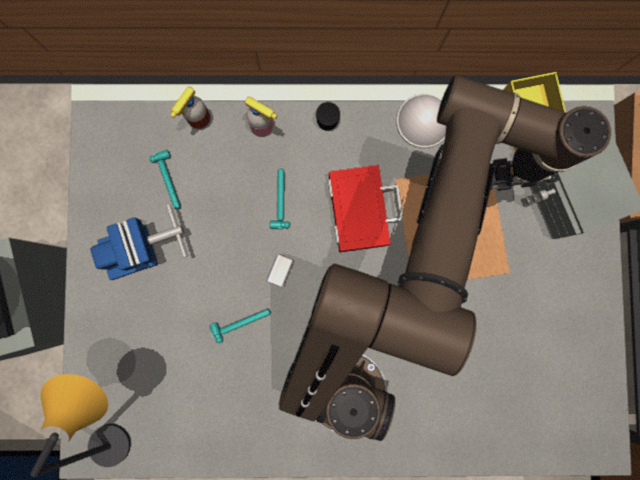

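The front lid corner at crop pixel (381,426) matches the prediction for a fully shut lid (381.4,426.2). The other things are in place and the arm is clear, so I'm handing in.

```bash
python3 -c "
from plant import ctrl
print(ctrl.close_job())"
```

```text
the job is handed in; nothing more can be done
None
```

The wooden ball-pein hammer is lying flat in the wide bay of the case and the lid is fully shut; I handed the job in at about 28 s of the 64 s allowed.

- **Order of work:** The lid started at about 1.47 rad, leaning over the bay where the gripper body had to go. I first eased it back to about 1.77 rad by pushing its grab bar. I then placed the hammer, head toward the case's -y end, gripped the bar and lowered the lid along its arc.
- **Gentleness:** The lid stayed in the grip all the way down, slowing toward the end, and was let go only after it was resting on the rim. The highest force I read was about 13 N.
- **Last checks:** The lid's front corner in the scene picture is within a pixel of where a shut lid should be. The wrist force is about zero with the arm clear. The dolly and the look-alikes stand where they were.
- **Not fully checked:** I last saw the hammer and file in place just before closing. The screwdriver was partly hidden by the arm in the last pictures; what shows lies where it was.
- **Disagreements:**
  - Camera estimates of the hammer's sideways position differed by about 5 mm; I used the closest view, and the grasp closed on the handle at 20 mm.
  - The lid met the rim about 4 mm lower at the gripper than the model predicted, probably because the bar slipped a little in the pads. A sideways strain of about 12 N built up just before that, and I relaxed it.

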